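Start a trainer test: power, output, hold the test key

TASK

With closed fingers, start the test on the trainer console: push down the raised far half of the power rocker so it is fully on, then press the square output key fully in, and last press the bar key on the loose hand unit fully down and finish while still holding it down with the fingers. Keep strictly to that order, and leave the round mushroom stop button unpressed. Leave the hand unit lying where it is, without lifting or shifting it, and leave the plugs and the other things on the bench undisturbed.

Things in the scene. Friction and masses are not known exactly. Their poses are not given: they have to be found in the camera images.
- rocker (a joint): power rocker angle, rad: 0 to 0.06 = off (start), 0.40 = fully on. The rocker is a black V-shaped paddle, 70 mm long (along the console's x) and 34 mm wide (y), on a grey 84 x 44 mm plate on the console. Off, its far half (away from the robot, local +x) slopes up and its near half is level. Pushing the far half down until that half is level turns it on. Friction alone holds it where it is left; moving it takes about 2 to 3 N at the far half.
- rocker_pad (a point): point on the top surface of the rocker's far half, 20 mm from the pivot (the half is 36 mm long); moves with the paddle. Off, it is about 80 mm above the bench and its surface slopes up at 0.4 rad towards local +x (far edge about 86 mm); fully on it is at 72 mm and level.
- latch (a joint): travel of the square output key, m: 0 to 0.001 = out (start), 0.008 = fully in. It moves straight down against about 3 N of friction, and stays in where it is left.
- latch_top (a point): centre of the flat top of the square output key, a black 30 x 30 mm key on a grey 50 x 50 mm plate on the console. Out: 75 mm above the bench, 12 mm above its plate; fully in: 67 mm (4 mm above its plate).
- key (a joint): travel of the hand unit's bar key, m: 0 = up (start), 0.008 = fully down. A spring pushes it back up: about 1.8 N at the start of travel, 4.6 N fully down.
- key_top (a point): centre of the flat top of the bar key, black, 56 mm (hand unit's x) by 28 mm (y), 46 mm above the bench when up, 38 mm when fully down, 6 mm above its housing's top even then. Its travel is straight down.
- test_unit: loose grey hand-held box on four rubber feet lying on the bench to the right of the console (robot's view), 110 x 64 x 32 mm, 0.4 to 0.8 kg. Origin: centre of its underside; x along its length, z up. The bar key sits on top, its centre 12 mm along +x from the origin.
- console: trainer console, fixed: black box with a cream flat panel 55 mm high, 240 mm (x, from -130 to +110 mm) by 340 mm (y, +-170 mm), and behind it (x +110 to +200 mm) a sloped panel rising to about 91 mm (small posts on it to 95 mm). Origin: under the panel's centre on the bench, x away from the robot, z up. Three control plates (rocker, square key, round mushroom button) sit side by side in any order about 100 mm apart along its y, 30 mm nearer the robot than its origin.
- stop (a joint): travel of the mushroom stop button, m: 0 = up (start), 0.006 = down; sprung. Must not be pressed.
- stop_top (a point): top centre of the round black mushroom stop button, 40 mm in diameter, on a 50 x 50 mm plate on the console, 81 mm above the bench. To be left alone.
- plug_a: loose shorting plug standing on the console panel, 22 mm foot, 16 mm body, 32 mm tall (top 87 mm above the bench). Origin: centre of underside. Bystander.
- plug_b: a second shorting plug, same as plug_a. Bystander.
- bobbin: loose copper coil bobbin standing on the bench beyond the hand unit, 56 mm diameter, 44 mm tall. Origin: centre of underside. Bystander.
- transformer: loose small transformer on the bench left of the console, 54 x 46 x 44 mm. Origin: centre of underside. Bystander.
- meter: loose handheld meter lying on the bench, 150 x 80 x 44 mm. Origin: centre of underside. Bystander.
- screwdriver: loose screwdriver lying on the bench at the right, about 200 mm long. Bystander.
- mug: white mug on the bench at the left, 76 mm diameter, 90 mm tall. Origin: centre of underside. Bystander.
Mind the look-alikes: they are no part of the job. Leave any turquoise or yellow look-alike of the test_unit alone.

How it is judged:
On the way, in this order (a step that is already met when the one before it is completed fails the run):
1. the power rocker is on (value of joint rocker above 0.32 rad), for 0.1 s.
2. the square output key is in, with the rocker on (value of joint latch above 0.006 m and value of joint rocker above 0.32 rad), for 0.1 s.
3. the fingers hold the bar key down (all of step 2 and value of joint key above 0.006 m and contact force between the fingers and test_unit above 0.5 N), for 0.2 s.
At the end, for the whole second after the job is handed in: For the last second: rocker over by 0.32 of 0.40 rad, square key in by 6 of 8 mm, fingers holding the bar key down by 6 of 8 mm with over 0.5 N; hand unit at rest, level within 0.12 rad, within 30 mm of its start; stop button up; bystanders within 25 mm of their start (all of step 3 and value of joint stop below 0.003 m and distance of test_unit from where it was at the start of the episode below 0.03 m and angle between test_unit's own z axis and vertical below 0.12 rad and linear speed of test_unit below 0.02 m/s and not (distance of plug_a from where it was at the start of the episode above 0.025 m) and not (distance of plug_b from where it was at the start of the episode above 0.025 m) and not (distance of bobbin from where it was at the start of the episode above 0.025 m) and not (distance of transformer from where it was at the start of the episode above 0.025 m) and not (distance of meter from where it was at the start of the episode above 0.025 m) and not (distance of screwdriver from where it was at the start of the episode above 0.025 m) and not (distance of mug from where it was at the start of the episode above 0.025 m)); the arm keeps its last pose, push and grip.
It fails at once if the square key pressed (over 3 mm) before the rocker is on (value of joint latch above 0.003 m and value of joint rocker below 0.32 rad).
It fails at once if the bar key pressed (over 3 mm) before the square key is in (value of joint key above 0.003 m and value of joint latch below 0.006 m).
It fails at once if the stop button pressed (over 3 mm) (value of joint stop above 0.003 m).
It fails at once if the hand unit lifted over 12 mm, tipped over 0.25 rad or shifted over 30 mm (height (world z) of test_unit above 0.012 m or angle between test_unit's own z axis and vertical above 0.25 rad or distance of test_unit from where it was at the start of the episode above 0.03 m).
It fails at once if a bystander moved more than 25 mm (distance of any of plug_a, plug_b, bobbin, transformer, meter, screwdriver, mug from where it was at the start of the episode above 0.025 m).
It also fails if it takes over 45 s, if anything falls off the work surface, if the arm or the gripper's body presses on something with over 40 N, if the wrist force passes 120 N, or if a joint passes its speed limit or range.

ROBOT

A 6-joint arm with a two-finger parallel gripper is mounted at the origin on the work surface. World frame = base frame: x ahead of the robot, y to its left, z up, the work surface at z = 0. Lengths are in m, angles in rad, forces in N, time in s.
With the tool pointing down it reaches from about 0.25 to 0.725 m from the base axis. Payload 4 kg.
Tool frame: the origin (TCP) lies at the centre of the arm's flange, where the gripper is bolted on; the fingertips stand 173 mm ahead of it and the grasp point (between the pads) lies 155 mm ahead of it; x points along the fingers, z is the direction in which the jaws open and shut, and the axes are right-handed (so a half turn about x gives the same grasp; the last joint's range is limited). The gripper opens to 85 mm and grips with 20 to 120 N. Pads are 22 mm wide; open, the fingers measure 114 mm over their backs; the gripper's body (76 mm by 85 mm) begins 54 mm behind the grasp point. The pads swing forward as they close: fully open they stand 13 mm farther back than shut.
Start: joints at [1.268, 0.241, 0.005, 1.335, 0, 1.571], TCP at [0.149, 0.477, 0.405] pointing down, gripper open.
Joint ranges: [-2.72, 2.72], [-1.05, 1.87], [-1.09, 1.28], [-1.99, 2.15], [-1.42, 1.44], [-3.14, 3.14]. Speed limits (rad/s): [2.79, 2.79, 3.14, 3.14, 3.14, 3.14].

INTERFACE

Orientations are given as a unit quaternion [x, y, z, w].
In Python, from workcell import bot gives the robot as it stands.
- The arm moves only by the tool arm_command, never from a script. Its argument "moves" is one flat list of numbers, 7 for each row, row after row: the shift along the tool's x, y, z in m, then the turn, a rotation vector about the tool's x, y, z in rad, then the closure, from -1 (fully open) to 1 (shut). A call has 1 to 20 rows; each row shifts and turns the pose as measured when the row begins, along the tool's axes as they then stand; what a row does not reach is not made up. A row lasts 1/12 s, in which the tool goes at most 41.7 mm and 7.16 degrees, less where a joint would pass 70% of its speed; a pose out of reach is approached as far as the arm can. A call with a gripper value outside its range is refused whole. The fingers move at their own pace and stop on an object; the grip force is fixed at half the most. Time passes only in rows, so rows that do not move let the fingers close. It gives the time, the measured TCP pose, the force and the opening at its end, in the units of the state.
- bot.get_obs(): the state, without advancing time (a new reading comes with each control period).
- bot.camera(name): name is "side" or "top"; returns the picture (384x512x3 uint8, red, green, blue); there is no depth.
- bot.get_calibration(name): a dict with "mtx" (3x3 intrinsics, pixels), "world_from_camera" (4x4, takes a point from camera to world coordinates). Camera axes: x right, y up, looking along -z (the intrinsics and any distortion apply to the point x, -y, -z); pixel columns grow to the right and rows downward; lengths in m; the calibration is good to about 2 mm. A picture is of the moment at which its call begins. get_calibration takes no time and is no camera call.
- bot.job_done(): hands the job in, once; it reports no verdict.
The state is a dict: "clock": time; "joint_pos": joint angles; "joint_vel": joint speeds; "tau": joint torques, N m; "eef_pos": TCP position; "tool_rot": TCP orientation; "ft_force": force on the tool from outside, world axes, zero at the start; "ft_torque": the same for the moment, N m; "grip_width": finger opening in m.
Only numpy, scipy, OpenCV 4.12 (cv2) and the standard library are available. Lean on these libraries where they do the work, as an engineer would, in place of code of your own. Each camera call takes 0.05 s, during which the arm holds its last target.

## Working session

There is one attempt and no reset: what is moved stays moved. The work goes in short steps, Python scripts to look and compute and a tool call to move; the robot and the scene stay as the last step left them, time stands still between calls to the robot, and variables do not carry over. Pictures are saved under pics/ and viewed, and the job is handed in when it is done.

Besides the shell and the picture viewer there is one more tool, called after "Emit:" in YAML: its name, and indented under it one key for each argument. arm_command: Moves the arm, as the interface text tells. Its arguments: {"type":"object","properties":{"moves":{"type":"array"}},"required":["moves"]}

```bash
mkdir -p pics; ls; python3 - <<'E'
from workcell import bot
import cv2,json
for n in("side","top"):
    im=bot.camera(n); cv2.imwrite(f"pics/{n}0.png",im[:,:,::-1])
    c=bot.get_calibration(n); print(n,c)
print(bot.get_obs())
E
```

```text
pics
side {'mtx': array([[448.50471509,   0.        , 253.08958635],
       [  0.        , 448.50471509, 193.95949671],
       [  0.        ,   0.        ,   1.        ]]), 'world_from_camera': array([[-0.98199872,  0.13109991, -0.13598284,  0.34905615],
       [-0.18843539, -0.72972238,  0.65726505,  0.83823654],
       [-0.01306233,  0.67105742,  0.74129031,  1.00627768],
       [ 0.        ,  0.        ,  0.        ,  1.        ]])}
top {'mtx': array([[347.85622494,   0.        , 252.40664484],
       [  0.        , 347.85622494, 188.34591542],
       [  0.        ,   0.        ,   1.        ]]), 'world_from_camera': array([[-0.01081746,  0.99778825, -0.06558651,  0.43760336],
       [-0.99994025, -0.01069089,  0.00228036, -0.01389758],
       [ 0.00157413,  0.06560726,  0.99784428,  1.00138427],
       [ 0.        ,  0.        ,  0.        ,  1.        ]])}
{'clock': 0.1, 'joint_pos': array([1.26799832e+00, 2.41385474e-01, 3.84523454e-03, 1.33518485e+00,
       2.54189705e-05, 1.57082531e+00]), 'joint_vel': array([ 0.00116281, -0.00096241,  0.00348221, -0.00118897,  0.00056707,
        0.00126946]), 'tau': array([-3.22868618e-04, -3.73138261e+01,  2.53009593e+01,  1.08731873e-02,
       -7.07373692e-05, -1.33070429e-05]), 'eef_pos': array([0.1490236 , 0.47703214, 0.40387252]), 'tool_rot': array([-0.41925814,  0.57025169,  0.41846471,  0.56914226]), 'ft_force': array([-0.14279913,  0.48904334, -0.71218226]), 'ft_torque': array([ 0.0190118 , -0.01854587,  0.01672396]), 'grip_width': 0.0855579783328461}
```

View pics/top0.png

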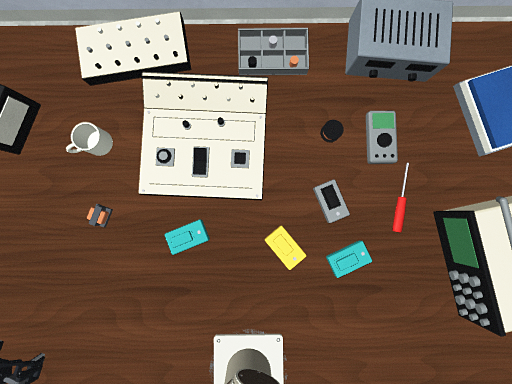

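View pics/side0.png

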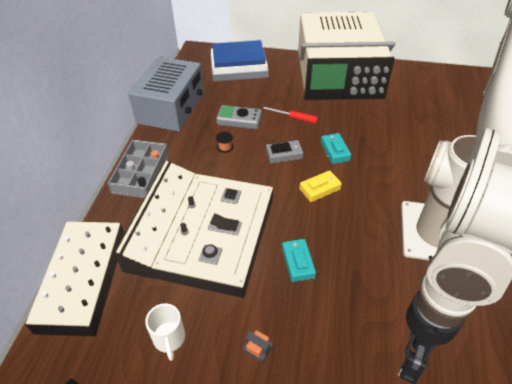

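Top view: the stop is at about (165,156), the rocker at (200,161), the square key at (240,158), the grey hand unit at (331,200), the plugs at (186,124) and (221,121). The turquoise units at (186,237) and (349,259) and the yellow one at (285,248) are look-alikes. Next I'll crop in and measure.

```bash
cat > h.py <<'E'
import numpy as np,cv2
from workcell import bot
def ray(n,u,v,z):
    c=bot.get_calibration(n);K=c["mtx"];T=c["world_from_camera"]
    d=np.array([(u-K[0,2])/K[0,0],-(v-K[1,2])/K[1,1],-1]);d=T[:3,:3]@d;o=T[:3,3]
    return o+d*(z-o[2])/d[2]
def proj(n,p):
    c=bot.get_calibration(n);K=c["mtx"];T=c["world_from_camera"]
    q=T[:3,:3].T@(np.array(p)-T[:3,3]);return np.array([K[0,0]*q[0]/-q[2]+K[0,2],K[1,1]*-q[1]/-q[2]+K[1,2]])
E
python3 - <<'E'
import cv2,numpy as np
t=cv2.imread("pics/top0.png");s=cv2.imread("pics/side0.png")
def crop(im,x,y,w,h,k):
    return cv2.resize(im[y:y+h,x:x+w],None,fx=k,fy=k,interpolation=cv2.INTER_CUBIC)
cv2.imwrite("pics/c1.png",crop(t,135,65,135,100+40,4))
cv2.imwrite("pics/c2.png",crop(t,305,170,60,60,8))
cv2.imwrite("pics/c3.png",np.hstack([crop(s,175,175,80,100,5),crop(s,255,130,60,75,6.6666)[:500]]))
E
```

```text
(no output)
```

View pics/c1.png

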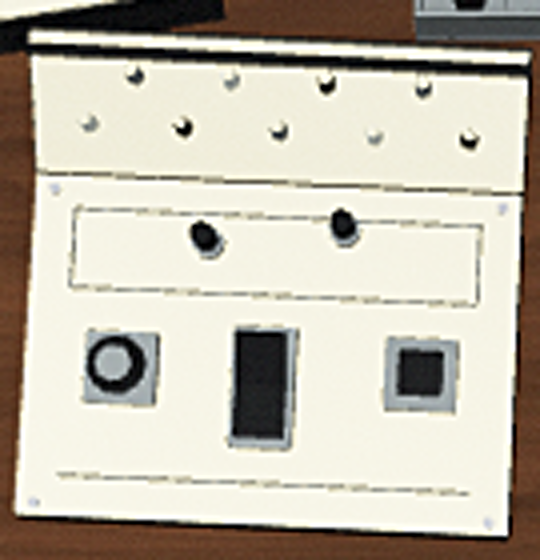

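View pics/c2.png

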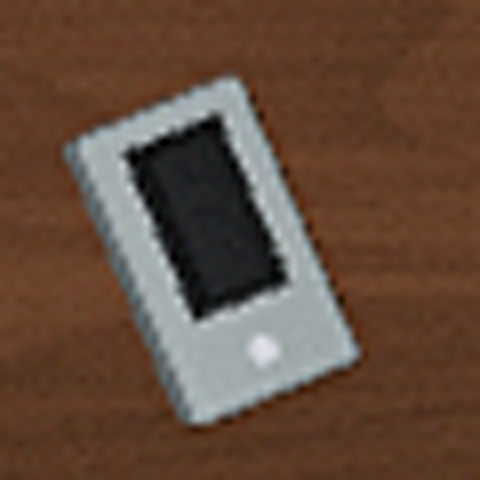

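View pics/c3.png

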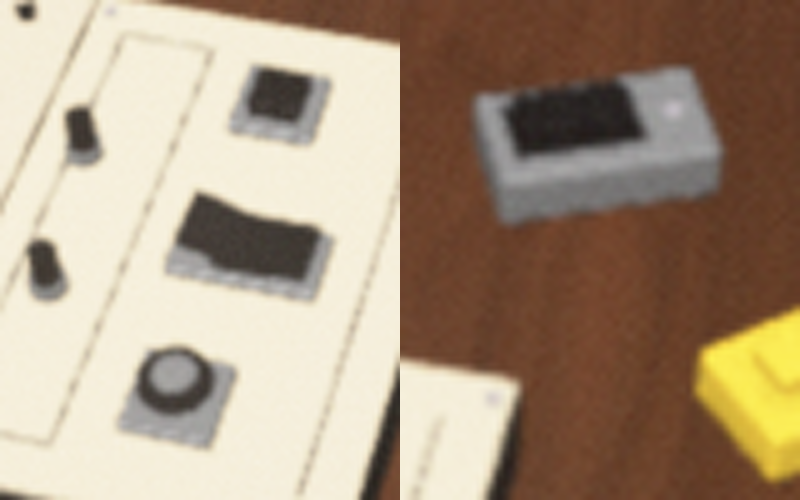

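```bash
python3 - <<'E'
from h import *
np.set_printoptions(precision=4,suppress=True)
def R(n,ps,x0,y0,k,z):
    a=np.array([ray(n,x0+(u+.5)/k-.5,y0+(v+.5)/k-.5,z) for u,v in ps]);print(n,z,"mean",a.mean(0));print(a[:,:2].tolist());return a
def L(a):print("edges",[round(float(np.linalg.norm(a[i]-a[i-1])),4) for i in range(len(a))])
f=lambda *a:L(R(*a))
print("console");f("top",[(15,514),(508,536),(523,194),(38,173)],135,65,4,.055)
print("rplate");f("top",[(236,325),(299,328),(290,450),(227,446)],135,65,4,.063)
print("sqtop");f("top",[(397,348),(444,349),(445,397),(397,396)],135,65,4,.075)
print("sqplate");f("top",[(387,336),(460,340),(457,412),(384,409)],135,65,4,.063)
f("side",[(259,66),(311,72),(303,122),(249,114)],175,175,5,.075)
print("bar");f("top",[(124,154),(217,114),(288,280),(200,320)],305,170,8,.046)
f("side",[(505-400,92),(628-400,78),(645-400,138),(518-400,157)],255,130,6.6666,.046)
print("unit");f("top",[(68,148),(235,75),(358,352),(192,424)],305,170,8,.036)
print("plugs");f("top",[(203,234),(341,222)],135,65,4,.087)
print("stop");f("top",[(116,362)],135,65,4,.081)
E
```

```text
console
top 0.055 mean [0.5989 0.1202 0.055 ]
[[0.4900948249736785, 0.2945291820056788], [0.47150726263999415, -0.040841805142556406], [0.7079201505789832, -0.0541841415922364], [0.7261668877684228, 0.28114869874652426]]
edges [0.2365, 0.3359, 0.2368, 0.3358]
rplate
top 0.063 mean [0.5742 0.1245 0.063 ]
[[0.6169566650428358, 0.1428506308148722], [0.6144410016604476, 0.09995461031120911], [0.5310529975403984, 0.10627312563921865], [0.5342285115077345, 0.14892184005468878]]
edges [0.083, 0.043, 0.0836, 0.0428]
sqtop
top 0.075 mean [0.5812 0.0169 0.075 ]
[[0.5979140116613149, 0.03271294697068681], [0.5969030695766767, 0.0011462937848212788], [0.5644297873068446, 0.0007857449321225195], [0.5654457291233128, 0.03295071077663685]]
edges [0.0325, 0.0316, 0.0325, 0.0322]
sqplate
top 0.063 mean [0.5818 0.0165 0.063 ]
[[0.6083080193968557, 0.040064485882202704], [0.6050347872769626, -0.009610268954871343], [0.5557397866070963, -0.007067244196696805], [0.5583137608029395, 0.0424425098543641]]
edges [0.0501, 0.0498, 0.0494, 0.0496]
side 0.075 mean [0.5823 0.021  0.075 ]
[[0.5989344885776282, 0.0
[... 519 characters left out ...]
838080865032163], [0.45506825919636046, -0.2587712329719303], [0.44129780706702443, -0.21758244210497524], [0.498457081681676, -0.1939980123997218]]
edges [0.0464, 0.0605, 0.0434, 0.0618]
unit
top 0.036 mean [ 0.4643 -0.2344  0.036 ]
[[0.5000384744080185, -0.1848564698920661], [0.5249000669071179, -0.24361987049330414], [0.42820338482884257, -0.283688489280671], [0.4040168598066915, -0.22558508512911002]]
edges [0.1043, 0.0638, 0.1047, 0.0629]
plugs
top 0.087 mean [0.6775 0.1148 0.087 ]
[[0.6738871698684614, 0.16084833845773283], [0.6810517566335414, 0.06883931269814529]]
edges [0.0923, 0.0923]
stop
top 0.081 mean [0.5894 0.2198 0.081 ]
[[0.5894308250381017, 0.21982943940596622]]
edges [0.0]
```

```bash
cat >> h.py <<'E'
from scipy.spatial.transform import Rotation as Ro
def to(p,yaw=None):
    "report tool-frame shift and turn to reach TCP p with tool down, tool z at world angle yaw (mod pi)"
    o=bot.get_obs();r=Ro.from_quat(o["tool_rot"]);M=r.as_matrix()
    print("tcp",o["eef_pos"].round(4),"F",o["ft_force"].round(2),"grip",round(o["grip_width"],4),"t",round(o["clock"],2));print(M.round(3))
    if yaw is not None:
        best=None
        for k in(0,np.pi):
            z=np.array([np.cos(yaw+k),np.sin(yaw+k),0]);x=np.array([0,0,-1.]);y=np.cross(z,x)
            T=np.stack([x,y,z],1);rv=Ro.from_matrix(M.T@T).as_rotvec()
            print("rotvec",rv.round(4))
    print("shift tool",(M.T@(np.array(p)-o["eef_pos"])).round(4))
E
python3 -c "
from h import *
to([.598,.123,.30],np.pi/2-.057)"
```

```text
tcp [0.149  0.477  0.4039] F [-0.14  0.49 -0.71] grip 0.0856 t 0.1
[[-0.001 -0.954  0.298]
 [-0.002  0.298  0.954]
 [-1.     0.    -0.002]]
rotvec [-0.2458 -0.0019 -0.0003]
rotvec [ 2.8958e+00 -4.0000e-04  2.8000e-03]
shift tool [ 0.1043 -0.5341 -0.2038]
```

Emit:
arm_command:
  moves: [0,-0.036,-0.0136,0,0,0,1,0,-0.036,-0.0136,0,0,0,1,0,-0.036,-0.0136,0,0,0,1,0,-0.036,-0.0136,0,0,0,1,0,-0.036,-0.0136,0,0,0,1,0,-0.036,-0.0136,0,0,0,1,0,-0.036,-0.0136,0,0,0,1,0,-0.036,-0.0136,0,0,0,1,0,-0.036,-0.0136,0,0,0,1,0,-0.036,-0.0136,0,0,0,1,0,-0.036,-0.0136,0,0,0,1,0,-0.036,-0.0136,0,0,0,1,0,-0.036,-0.0136,0,0,0,1,0,-0.036,-0.0136,0,0,0,1,0,0,0,-0.08,0,0,1,0,0,0,-0.08,0,0,1,0,0,0,-0.08,0,0,1]

```text
clock: 1.52
eef_pos: [0.5937, 0.1293, 0.3908]
tool_rot: [-0.487, 0.518, 0.489, 0.506]
ft_force: [-0.7, 0.4, -0.9]
grip_width: 0.0004
```

```bash
python3 -c "
from h import *
to([.598,.123,.28],np.pi/2-.057)"
```

```text
tcp [0.5937 0.1293 0.3908] F [-0.67  0.43 -0.93] grip 0.0004 t 1.52
[[-0.015 -0.999  0.048]
 [-0.009  0.048  0.999]
 [-1.     0.015 -0.01 ]]
rotvec [ 0.0094 -0.0099 -0.0147]
rotvec [-3.1321  0.023  -0.0155]
shift tool [ 0.1108 -0.0063 -0.005 ]
```

Emit:
arm_command:
  moves: [0.03,-0.003,-0.003,0.009,-0.01,-0.015,1,0.03,-0.002,-0.002,0,0,0,1,0.03,0,0,0,0,0,1,0.018,0,0,0,0,0,1,0,0,0,0,0,0,1]

```text
clock: 1.93
eef_pos: [0.5994, 0.1218, 0.2779]
tool_rot: [-0.486, 0.513, 0.485, 0.515]
ft_force: [-0.6, -0.5, 0.9]
grip_width: -0.0001
```

```bash
cat > look.py <<'E'
import sys
from h import *
a=sys.argv;name=a[1];tip=None
o=bot.get_obs();M=Ro.from_quat(o["tool_rot"]).as_matrix();tip=o["eef_pos"]+.173*M[:,0]
out=[]
for n in("top","side"):
    im=bot.camera(n)[:,:,::-1].copy();u,v=proj(n,tip);print(n,"tip px",u,v)
    u0=int(min(max(u-40,0),432));v0=int(min(max(v-40,0),304))
    c=cv2.resize(im[v0:v0+80,u0:u0+80],None,fx=5,fy=5,interpolation=cv2.INTER_CUBIC)
    cv2.drawMarker(c,(int((u-u0)*5),int((v-v0)*5)),(0,0,255),0,12);out.append(c);print("crop origin",u0,v0)
cv2.imwrite("pics/%s.png"%name,np.hstack(out));print("tip",tip.round(4))
E
python3 look.py l1; python3 -c "
from h import *
to([.598,.123,.253],np.pi/2-.057)"
```

```text
top tip px 198.98024580701775 149.34625933683526
crop origin 158 109
side tip px 215.10029577753673 212.81892165422306
crop origin 175 172
tip [0.5997 0.1219 0.1049]
tcp [0.6004 0.1222 0.2815] F [0.96 0.17 0.64] grip 0.0 t 2.03
[[ 0.006 -0.998  0.057]
 [ 0.002  0.057  0.998]
 [-1.    -0.006  0.002]]
rotvec [0.0004 0.002  0.0063]
rotvec [-3.1412e+00 -1.0000e-02  3.1000e-03]
shift tool [0.0284 0.0027 0.0006]
```

View pics/l1.png

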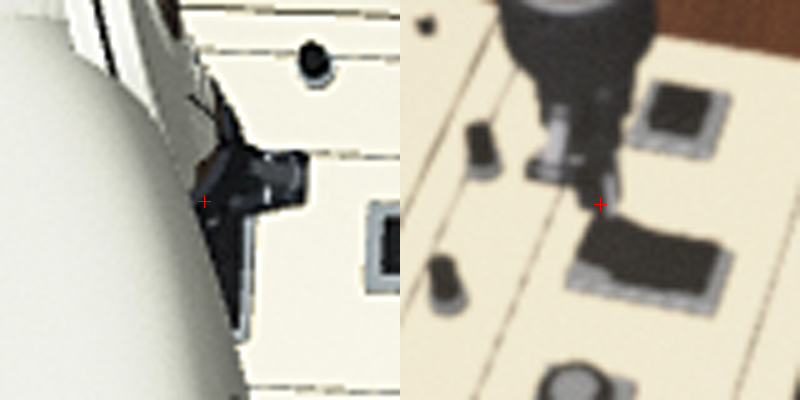

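Side view: the tip (600,205) stands just above the far half of the rocker. Pushing down.

Emit:
arm_command:
  moves: [0.008,0.002,0,0,0,0,1,0.008,0,0,0,0,0,1,0.008,0,0,0,0,0,1,0.006,0,0,0,0,0,1,0.006,0,0,0,0,0,1]

```text
clock: 2.45
eef_pos: [0.6022, 0.1233, 0.2512]
tool_rot: [-0.49, 0.507, 0.481, 0.521]
ft_force: [1.4, -2.3, 1.8]
grip_width: 0.0
```

```bash
python3 -c "
from h import *
to([.598,.123,.245],np.pi/2-.057)"
```

```text
tcp [0.6022 0.1233 0.2512] F [ 1.41 -2.28  1.78] grip 0.0 t 2.45
[[ 0.023 -0.998  0.056]
 [ 0.004  0.056  0.998]
 [-1.    -0.022  0.005]]
rotvec [0.0007 0.0052 0.0225]
rotvec [-3.1407 -0.0353  0.0081]
shift tool [ 0.0061  0.0044 -0.0005]
```

Emit:
arm_command:
  moves: [0.002,0.004,0,0,0,0.022,1,0.004,0.003,0,0,0,0.01,1,0.004,0.001,0,0,0,0,1,0.004,0,0,0,0,0,1]

```text
clock: 2.78
eef_pos: [0.5954, 0.1238, 0.2451]
tool_rot: [-0.483, 0.513, 0.488, 0.515]
ft_force: [-10.4, -3.4, 27.3]
grip_width: 0.0002
```

```bash
python3 -c "
from h import *
to([.598,.123,.245],np.pi/2-.057)"
```

```text
tcp [0.5954 0.1238 0.2451] F [-10.37  -3.4   27.27] grip 0.0002 t 2.78
[[-0.002 -0.998  0.057]
 [ 0.007  0.057  0.998]
 [-1.     0.002  0.007]]
rotvec [ 0.0004  0.0069 -0.0022]
rotvec [-3.1411  0.0034  0.0109]
shift tool [ 0.0001 -0.0027 -0.0007]
```

Tip at 72 mm with 27 N: level against its stop. Lift 45 mm and move to the square key.

Emit:
arm_command:
  moves: [-0.02,0,0,0,0,0,1,-0.025,0,0,0,0,0,1,0,0.004,-0.025,0,0,0,1,0,0.004,-0.03,0,0,0,1,0,0,-0.03,0,0,0,1,0,0,-0.022,0,0,0,1,0,0,0,0,0,0,1]

```text
clock: 3.37
eef_pos: [0.5779, 0.0166, 0.2924]
tool_rot: [-0.483, 0.512, 0.492, 0.512]
ft_force: [-0.1, -0.0, 0.2]
grip_width: -0.0002
```

```bash
python3 look.py l2; python3 -c "
from h import *
to([.5815,.0168,.24],np.pi/2-.057)"
```

```text
top tip px 238.67312793731898 156.9190092033578
crop origin 198 116
side tip px 232.18252846581944 181.90426171232832
crop origin 192 141
tip [0.5764 0.0183 0.1194]
tcp [0.5782 0.0192 0.2922] F [ 0.57  1.46 -0.77] grip -0.0001 t 3.47
[[-0.008 -0.999  0.047]
 [ 0.012  0.047  0.999]
 [-1.     0.009  0.011]]
rotvec [ 0.0101  0.0113 -0.0087]
rotvec [-3.1314  0.0137  0.0176]
shift tool [ 0.0522 -0.0038 -0.0028]
```

View pics/l2.png

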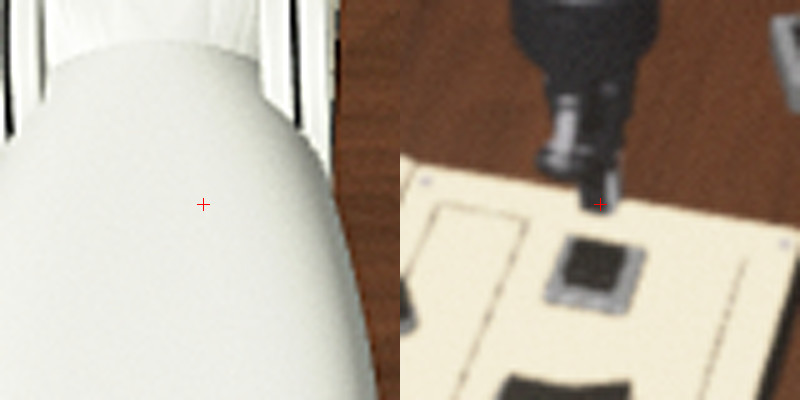

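Square key is untouched below the tip (595,265 in the crop); the rocker's cut off, so I check it once.

```bash
python3 - <<'E'
from h import *
im=bot.camera("side")[:,:,::-1]
old=cv2.imread("pics/side0.png")
f=lambda i:cv2.resize(i[195:275,180:260],None,fx=5,fy=5,interpolation=cv2.INTER_CUBIC)
cv2.imwrite("pics/rk.png",np.hstack([f(old),f(im)]))
E
```

```text
(no output)
```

View pics/rk.png

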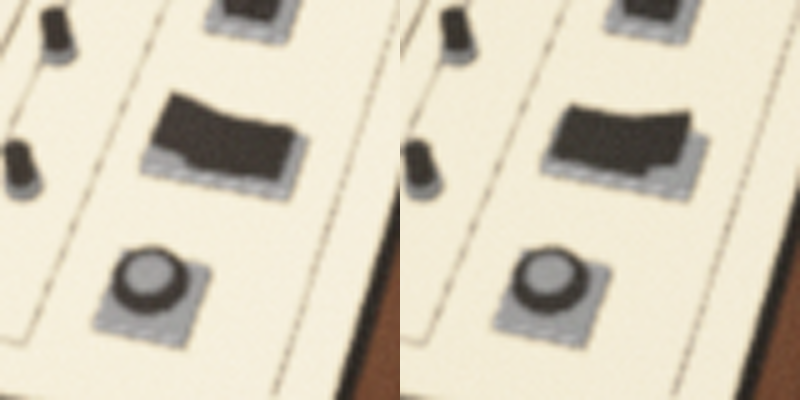

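The rocker has flipped: the far half (565,130) is level and the near half is raised. Next is the square key.

Emit:
arm_command:
  moves: [0.012,-0.002,-0.002,0.01,0.01,-0.008,1,0.012,-0.001,0,0,0,0,1,0.008,0,0,0,0,0,1,0.006,0,0,0,0,0,1,0.005,0,0,0,0,0,1]

```text
clock: 3.93
eef_pos: [0.582, 0.024, 0.2481]
tool_rot: [-0.487, 0.511, 0.488, 0.513]
ft_force: [0.7, -0.7, 0.3]
grip_width: -0.0001
```

```bash
python3 -c "
from h import *
to([.5815,.0168,.24],np.pi/2-.057)"
```

```text
tcp [0.582  0.024  0.2481] F [ 0.67 -0.71  0.31] grip -0.0001 t 3.93
[[ 0.001 -0.999  0.048]
 [ 0.004  0.048  0.999]
 [-1.    -0.001  0.004]]
rotvec [0.0088 0.0038 0.0012]
rotvec [-3.1328e+00 -1.9000e-03  6.0000e-03]
shift tool [ 0.0081  0.0002 -0.0073]
```

Emit:
arm_command:
  moves: [-0.005,0,-0.004,0,0,0,1,0,0,-0.004,0,0,0,1,0,0,0,0,0,0,1]

```text
clock: 4.18
eef_pos: [0.5811, 0.0172, 0.2518]
tool_rot: [-0.487, 0.511, 0.49, 0.511]
ft_force: [-0.8, 1.1, -0.5]
grip_width: 0.0001
```

```bash
python3 -c "
from h import *
to([.5815,.0168,.24],np.pi/2-.057)"
```

```text
tcp [0.5811 0.0172 0.2518] F [-0.81  1.06 -0.46] grip 0.0001 t 4.18
[[-0.002 -0.999  0.045]
 [ 0.004  0.045  0.999]
 [-1.     0.003  0.004]]
rotvec [ 0.012   0.0037 -0.0025]
rotvec [-3.1296  0.004   0.0058]
shift tool [ 0.0118 -0.0005 -0.0004]
```

Emit:
arm_command:
  moves: [0.004,0,0,0,0,0,1,0.004,0,0,0,0,0,1,0.004,0,0,0,0,0,1,0.004,0,0,0,0,0,1,0.003,0,0,0,0,0,1]

```text
clock: 4.6
eef_pos: [0.5812, 0.0167, 0.2403]
tool_rot: [-0.488, 0.509, 0.489, 0.514]
ft_force: [-9.8, -0.1, 24.9]
grip_width: 0.0003
```

Tip at 67.3 mm with 25 N: the key is in. Lift, move to the hand unit, and look.

Emit:
arm_command:
  moves: [-0.025,0,0,0,0,0,1,-0.025,0,0,0,0,0,1,0,0.0117,-0.031,0,0,0,1,0,0.0117,-0.031,0,0,0,1,0,0.0117,-0.031,0,0,0,1,0,0.0117,-0.031,0,0,0,1,0,0.0117,-0.031,0,0,0,1,0,0.0117,-0.031,0,0,0,1,0,0.0117,-0.031,0,0,0,1,0,0.0117,-0.031,0,0,0,1,0,0,0,0,0,0,1]

```text
clock: 5.52
eef_pos: [0.4751, -0.2355, 0.2902]
tool_rot: [-0.494, 0.505, 0.487, 0.514]
ft_force: [1.0, -0.6, 0.5]
grip_width: -0.0
```

```bash
python3 - <<'E'
from h import *
im=bot.camera("side")[:,:,::-1];old=cv2.imread("pics/side0.png")
f=lambda i:cv2.resize(i[175:275,180:260],None,fx=5,fy=5,interpolation=cv2.INTER_CUBIC)
cv2.imwrite("pics/sq.png",np.hstack([f(old),f(im)]))
to([.476,-.229,.235],np.pi/2)
E
```

```text
tcp [ 0.4758 -0.2338  0.2901] F [-0.23 -0.13  0.69] grip 0.0002 t 5.57
[[ 0.016 -0.999  0.037]
 [ 0.003  0.037  0.999]
 [-1.    -0.016  0.004]]
rotvec [-0.037   0.0036  0.0161]
rotvec [ 3.1045  0.025  -0.0055]
shift tool [0.0551 0.0009 0.0046]
```

View pics/sq.png

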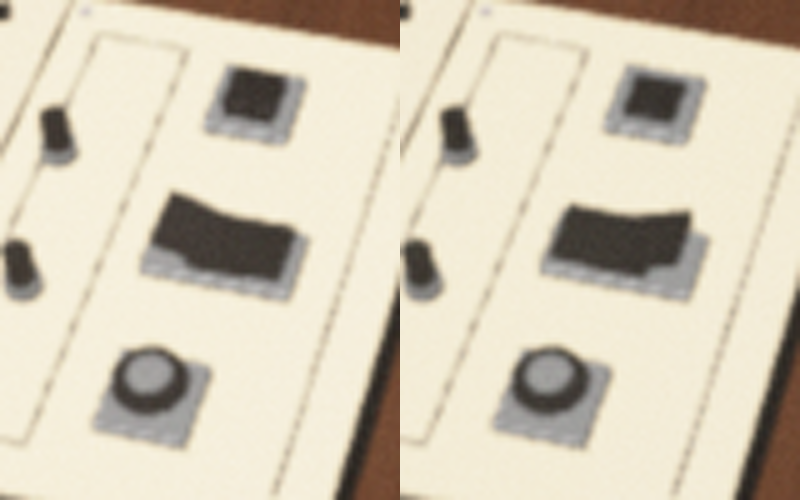

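The square key now sits low in its plate (655,100), the rocker is still on, and the stop and plugs haven't changed. Lower over the bar key to about 17 mm above it.

Emit:
arm_command:
  moves: [0.03,0.001,0.004,0,0.004,0.016,1,0.024,0,0,0,0,0,1,0,0,0,0,0,0,1]

```text
clock: 5.82
eef_pos: [0.4768, -0.2306, 0.2363]
tool_rot: [-0.492, 0.509, 0.488, 0.511]
ft_force: [-1.5, -0.1, -0.8]
grip_width: 0.0006
```

```bash
python3 look.py l3; python3 -c "
from h import *
to([.476,-.229,.212],np.pi/2)"
```

```text
top tip px 332.11951982623793 195.39277243534877
crop origin 292 155
side tip px 280.6740986324892 142.01414926850288
crop origin 240 102
tip [ 0.4779 -0.231   0.0633]
tcp [ 0.4779 -0.2309  0.2395] F [-0.35  0.83  0.89] grip 0.0004 t 5.92
[[ 0.01  -0.999  0.039]
 [-0.004  0.039  0.999]
 [-1.    -0.01  -0.004]]
rotvec [-0.0394 -0.0038  0.01  ]
rotvec [3.1022 0.0154 0.0059]
shift tool [0.0274 0.0022 0.0019]
```

View pics/l3.png

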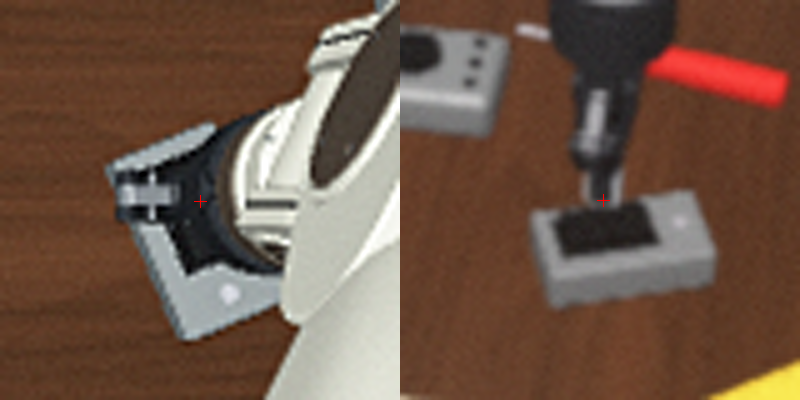

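The tip is above the middle of the bar key and the unit has not moved. Pressing.

Emit:
arm_command:
  moves: [0.008,0.002,0.002,0,0,0.01,1,0.006,0,0,0,0,0,1,0.004,0,0,0,0,0,1,0.004,0,0,0,0,0,1]

```text
clock: 6.25
eef_pos: [0.479, -0.2279, 0.2206]
tool_rot: [-0.494, 0.509, 0.487, 0.509]
ft_force: [0.2, -0.9, -0.0]
grip_width: -0.0001
```

```bash
python3 -c "
from h import *
to([.476,-.229,.211],np.pi/2)"
```

```text
tcp [ 0.479  -0.2279  0.2206] F [ 0.22 -0.95 -0.03] grip -0.0001 t 6.25
[[ 0.007 -0.999  0.036]
 [-0.007  0.036  0.999]
 [-1.    -0.007 -0.007]]
rotvec [-0.0359 -0.0069  0.0073]
rotvec [3.1056 0.0113 0.0108]
shift tool [ 0.0096  0.0031 -0.0012]
```

Emit:
arm_command:
  moves: [0.002,0.002,0,0,0,0,1,0.004,0,0,0,0,0,1,0.004,0,0,0,0,0,1,0.003,0,0,0,0,0,1]

```text
clock: 6.58
eef_pos: [0.4776, -0.2277, 0.2108]
tool_rot: [-0.496, 0.508, 0.486, 0.509]
ft_force: [-11.2, 6.1, 38.7]
grip_width: -0.0005
```

Emit:
arm_command:
  moves: [0.001,0,0,0,0,0,1,0.001,0,0,0,0,0,1,0.001,0,0,0,0,0,1,0.001,0,0,0,0,0,1]

```text
clock: 6.92
eef_pos: [0.477, -0.2276, 0.2114]
tool_rot: [-0.497, 0.508, 0.485, 0.51]
ft_force: [-3.7, 1.5, 9.8]
grip_width: 0.0001
```

```bash
python3 look.py l4; python3 -c "
from h import *
to([.476,-.229,.211],np.pi/2)"
```

```text
top tip px 329.3342423002984 195.2843110762095
crop origin 289 155
side tip px 279.8813956781144 148.2501839701896
crop origin 239 108
tip [ 0.4793 -0.2291  0.0384]
tcp [ 0.477  -0.2276  0.2114] F [-2.91  0.93  9.96] grip 0.0002 t 7.02
[[ 0.014 -0.999  0.036]
 [-0.009  0.036  0.999]
 [-1.    -0.014 -0.008]]
rotvec [-0.0358 -0.0086  0.0137]
rotvec [3.1057 0.0213 0.0134]
shift tool [ 0.0004  0.0009 -0.0014]
```

View pics/l4.png

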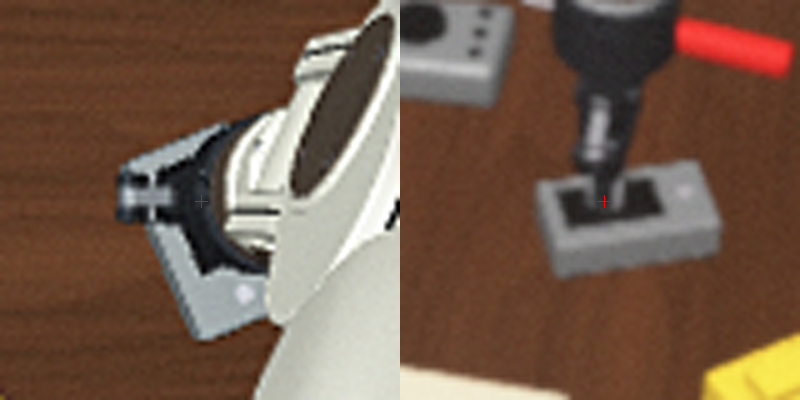

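The key is down: tip 38.4 mm above the bench, steady at 10 N against a 4.6 N spring. The unit hasn't moved: its light shifts (682,222)→(686,192), which is just the crop offset. Handing in.

```bash
python3 -c "
from h import *
bot.job_done();o=bot.get_obs();print(o['clock'],o['eef_pos'],o['ft_force'])"
```

```text
the job is handed in; nothing more can be done
the job is handed in; nothing more can be done
```

I did the three presses in order with closed fingers, then handed the job in at about 7 s with the bar key still held down. The hand-in reports no verdict, and I got no reading after it.

- **Rocker:** I pushed the far half level. The tip reached 72 mm at 27 N, and the side picture showed it flipped; it was still on after the square key was pressed.
- **Square key:** I pressed it in with the tip at 67.3 mm and 25 N. The picture showed it low in its plate. The first approach was 7 mm off in y, so I lifted and corrected it before pressing.
- **Bar key:** the tip was at 38.4 mm (about 7.6 of 8 mm travel), steady at about 10 N. The push briefly peaked at 39 N before I eased it.
- **Other things:** in the side pictures the hand unit had not visibly shifted or tipped. The stop button and plugs looked unchanged when last seen, after the square key press. I did not check the other bystanders individually at the end, but the arm touched nothing else that I know of.

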